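Hold the tall circuit card up to the magnifier

TASK

Draw the tall circuit card straight up out of the black card rack by its handle, turn it so that its component side squarely faces the tilted lens of the magnifier lamp, and keep it raised there for inspection, the middle of the board about 15 cm from the lens on the lens's centre line, on the side towards the robot. Finish while still holding the card still in the air: do not put it down or let go. Do not touch the lamp, leave the two short cards in their slots and do not disturb the other things on the bench.

Things in the scene. Friction and masses are not known exactly. Their poses are not given: they have to be found in the camera images.
- tall_card: Green circuit board 4 mm thick, 100 wide, 112 tall, with a grey handle on its top edge (12 thick, 60 wide, 108 to 150 mm above the foot); in a guide of the rack, 62 mm taller than its neighbours. Origin: middle of its lower edge. x: normal, out of the component side (chips up to 9 mm proud), which in the rack faces away from the robot; y: width; z: up to the handle. 0.11-0.22 kg.
- card_centre (a point): Middle of the tall card's board, on its mid-plane, 65 mm above its lower edge; axes as the card's.
- card_handle (a point): Where to grip the tall card: middle of the grey handle, 130 mm above its lower edge; axes as the card's. The pads close along the card's x on 12 mm.
- rack: Fixed black card rack, 150 x 125 x 70 mm high, floor 10 mm thick. Three upright guides at x = -36, 0, +36 mm, each taking a card across its y by the side edges; guides 7 mm wide, up to the top at 70 mm, so cards lean up to 4 degrees. Origin: centre of its underside; z up. A card must rise 60 mm to be clear.
- short_card_a: A short card in the rack, 100 mm wide, 88 mm tall, same make as the tall one, tab 12 mm thick on top; origin at the middle of its lower edge, axes as for the tall card. Leave in place.
- short_card_b: The other short card in the rack, the same size; leave in place.
- lamp: White magnifier lamp, fixed to the bench: round foot 140 mm in diameter, bent stem 28 mm thick up to a hinge 270 mm high. Origin: on the bench in front of it, between it and the robot; the foot's centre is at x = +160 mm, the hinge at x = +100 mm; its -x side looks roughly towards the robot. The lens ring stands up from the hinge. Not to be touched.
- lens_head (a joint): Tilt of the lens head about the hinge, parallel to the lamp's y: at 0 the lens lies level and looks straight down, at 1.57 it stands upright and looks to the lamp's -x. It stays at its start value (0.8 to 1.05) unless pushed.
- lens (a point): Centre of the lens (glass 112 mm in diameter in a white ring 144 mm over all and 20 mm thick). z: along the lens axis, pointing out of its back, obliquely up and away from the robot; the card belongs on the -z side, below and nearer the robot, with the card's +x along this +z.
- solder_spool: Spool of solder, 60 mm in diameter, 50 mm tall, standing on the bench; origin at the centre of its underside.
- mug: White mug, 80 mm in diameter, 95 mm tall, handle on its y side; origin at the centre of its underside.
- screwdriver: Screwdriver lying on the dark bench mat, along its x; origin underneath its middle.
- flux_bottle: Capped clear bottle, 56 mm in diameter, 120 mm tall; origin at the centre of its underside.
- tip_tin: Low open steel tin, 64 mm in diameter, 35 mm tall, on the mat; origin at the centre of its underside.
- spare_board: Small green board lying on the mat, 90 x 70 mm, 12 mm high over its parts; origin at the centre of its underside.

How it is judged:
By the outcome, as a careful person would: the job done as asked, in the order asked, and still so for the second after the job is handed in, while the arm keeps its last pose, push and grip.
It also fails if it takes over 35 s, if anything falls off the work surface, if the arm or the gripper's body presses on something with over 40 N, if the wrist force passes 120 N, or if a joint passes its speed limit or range.

ROBOT

A 7-joint arm with a two-finger parallel gripper is mounted at the origin on the work surface. World frame = base frame: x ahead of the robot, y to its left, z up, the work surface at z = 0. Lengths are in m, angles in rad, forces in N, time in s.
With the tool pointing down it reaches from about 0.35 to 0.9 m from the base axis. Payload 8.1 kg.
Tool frame: the origin (TCP) lies between the finger pads; the fingertips stand 11 mm ahead of it and the grasp point (between the pads) lies 8 mm behind it; x points along the fingers, z is the direction in which the jaws open and shut, and the axes are right-handed (so a half turn about x gives the same grasp; the last joint's range is limited). The gripper opens to 92 mm and grips with 3 to 60 N. Pads are 19 mm wide; open, the fingers measure 130 mm over their backs; the gripper's body (75 mm by 190 mm) begins 47 mm behind the grasp point.
Start: joints at [1.185, 0.434, 0.025, 1.573, -0.012, 1.134, -0.075], TCP at [0.174, -0.6, 0.206] pointing down, gripper open.
Joint ranges: [-2.62, 2.62], [-0.44, 2.09], [-1.27, 1.32], [0.08, 2.57], [-1.32, 4.46], [0.12, 2], [-2.74, 2.74]. Speed limits (rad/s): [2.22, 2.22, 3.01, 3.01, 3.14, 3.14, 3.14].

INTERFACE

Orientations are given as a 3x3 rotation matrix whose columns are the frame's x, y, z axes.
In Python, from rig import status, viewer, ticket gives the robot as it stands. The module is installed in compiled form; this text tells all that it offers.
- The arm moves only by the tool jog_arm, never from a script. Its argument "series" is a list that holds one entry, the list of rows, each a list of 6 numbers: the shift along the tool's x, y, z as a fraction of full scale, then the turn, a rotation vector about the tool's x, y, z as a fraction of full scale. In form: [[[tx, ty, tz, wx, wy, wz], ...]]. A call has 1 to 10 rows; each row shifts and turns the commanded pose from where the row before left it, along the tool's axes as they then stand; what a row does not reach is not made up. Full scale, the value 1, is 0.6 m for a shift and 60 degrees for a turn. A row lasts 1/12 s, in which the tool goes at most 41.7 mm and 7.16 degrees, less where a joint would pass 70% of its speed; a pose out of reach is approached as far as the arm can. A call with a number of a shift or a turn outside -1 to 1 is refused whole. A call with a gripper value outside its range is refused whole. "hand" is the opening, from 0 (shut) to 1 (fully open), set as the call begins (left out, the last holds). The fingers move at their own pace and stop on an object; "squeeze" is the grip in N (left out, the last holds). Time passes only in rows, so rows that do not move let the fingers close. It gives the time, the measured TCP pose, the force and the opening at its end, in the units of the state.
- status.sense(): the state, without advancing time (a new reading comes with each control period).
- viewer.read_camera(name): name is "scene" or "top" or "wrist"; returns a dict with "pixels" (400x640x3 uint8, blue, green, red), "vertical_fov" (degrees; the focal length in pixels is half the picture's height over the tangent of half this angle, whatever the lens; pixels are square), "cx", "cy" (the principal point, pixels), "rvec" (rotation vector, rad) and "tvec" (3), from world to camera coordinates, as OpenCV has them. Camera axes: x right, y down, z forward; pixel columns grow to the right and rows downward; lengths in m; the calibration is good to about 2 mm. A picture is of the moment at which its call begins. There is no depth.
- ticket.close_job(): hands the job in, once; it reports no verdict.
The state is a dict: "time": time; "joint_positions": joint angles; "dq": joint speeds; "joint_torque": joint torques, N m; "tool_pos": TCP position; "eef_rot": TCP orientation; "force": force on the tool from outside, world axes, zero at the start; "torque": the same for the moment, N m; "finger_gap": finger opening in m.
Only numpy, scipy, OpenCV 4.12 (cv2) and the standard library are available. Lean on these libraries where they do the work, as an engineer would, in place of code of your own. Each camera call takes 0.05 s, during which the arm holds its last target.

## Working session

There is one attempt and no reset: what is moved stays moved. The work goes in short steps, Python scripts to look and compute and a tool call to move; the robot and the scene stay as the last step left them, time stands still between calls to the robot, and variables do not carry over. Pictures are saved under pics/ and viewed, and the job is handed in when it is done.

Besides the shell and the picture viewer there is one more tool, called after ">>>" by a JSON object that holds its "fn" and its "kwargs". jog_arm: Moves the arm, as the interface text tells. Its arguments: {"type":"object","properties":{"series":{"type":"array","items":{"type":"array","items":{"type":"array","items":{"type":"number","minimum":-1,"maximum":1}}}},"hand":{"type":"number"},"squeeze":{"type":"number"}},"required":["series"]}

```bash
mkdir -p pics && python3 - <<'E'
from rig import status, viewer
import cv2,pickle
s=status.sense()
for k,v in s.items(): print(k,v)
for n in ["scene","top","wrist"]:
    c=viewer.read_camera(n); cv2.imwrite(f"pics/{n}0.png",c["pixels"]); pickle.dump(c,open(f"{n}0.pkl","wb"))
    print(n,c["vertical_fov"],c["cx"],c["cy"],c["rvec"],c["tvec"])
E
```

```text
time 0.0
joint_positions [ 1.18538963  0.43522337  0.02495387  1.57408686 -0.01160848  1.13402051
 -0.075139  ]
dq [ 0.00016527 -0.00132842  0.00096853  0.00035702 -0.00037946  0.00091756
 -0.00026652]
joint_torque [-1.10009249e-03 -6.67848945e+01  9.83810909e-01 -3.14468372e+01
 -6.07266021e-02  4.28500492e-02  1.54357290e-04]
tool_pos [ 0.1742099  -0.59965855  0.2056485 ]
eef_rot [[-5.66603384e-04  9.60302466e-01  2.78960306e-01]
 [ 1.48898526e-03  2.78960852e-01 -9.60301320e-01]
 [-9.99998731e-01 -1.28742193e-04 -1.58793638e-03]]
force [ 0.44466903 -0.41312548 -1.09499242]
torque [-0.04019823  0.00064157  0.06641836]
finger_gap 0.09129514209829022
scene 51.87119394032901 322.59425757596586 191.22283908423915 [ 2.01846266  1.74441698 -0.52172487] [-0.13844763 -0.32775551  1.68883496]
top 46.992685374050566 312.98205288598217 203.4463867887915 [ 2.13584866 -2.155868    0.16159192] [0.05776424 0.53399932 1.28475023]
wrist 60.53849094313233 321.26025757675706 200.0801999523269 [-2.32301161  1.74267627  0.25086473] [-0.62444219 -0.03485721  0.39029366]
```

View pics/scene0.png

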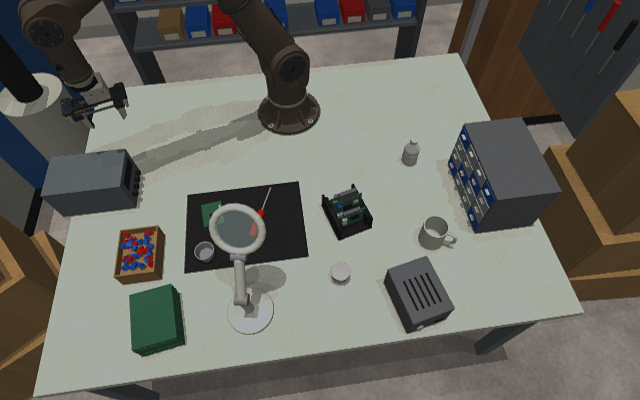

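View pics/top0.png

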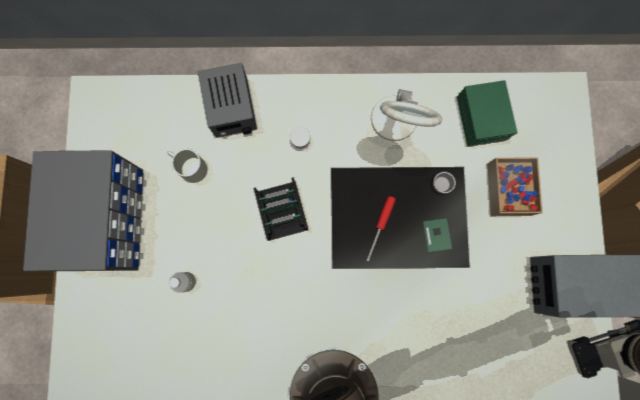

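View pics/wrist0.png

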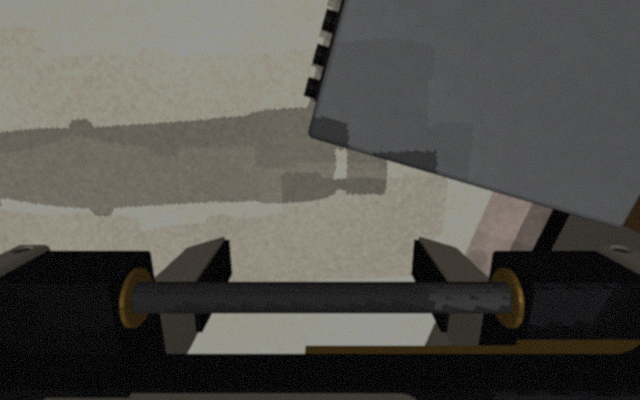

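The scene view shows the rack at about (347,210) and the lamp lens ring at (238,231). In the top view the rack is at (280,208) and the lens ring at (411,113). I'll zoom in on both.

```bash
cat > h.py <<'E'
import pickle,cv2,numpy as np
def load(n): 
    return pickle.load(open(n+".pkl","rb"))
def grab(n,tag):
    from rig import viewer
    c=viewer.read_camera(n); pickle.dump(c,open(f"{n}{tag}.pkl","wb")); cv2.imwrite(f"pics/{n}{tag}.png",c["pixels"]); return c
def K(c):
    f=200/np.tan(np.radians(c["vertical_fov"])/2); return np.array([[f,0,c["cx"]],[0,f,c["cy"]],[0,0,1.]])
def RT(c): return cv2.Rodrigues(np.array(c["rvec"],float))[0],np.array(c["tvec"],float).ravel()
def ray(c,uv):
    R,t=RT(c); d=R.T@np.linalg.solve(K(c),[uv[0],uv[1],1.]); return -R.T@t,d/np.linalg.norm(d)
def onz(c,uv,z):
    o,d=ray(c,uv); return o+d*(z-o[2])/d[2]
def proj(c,P):
    R,t=RT(c); return cv2.projectPoints(np.atleast_2d(np.array(P,float)),R,t,K(c),None)[0].reshape(-1,2)
def tri(rays):
    A=np.zeros((3,3));b=np.zeros(3)
    for o,d in rays:
        M=np.eye(3)-np.outer(d,d);A+=M;b+=M@o
    p=np.linalg.solve(A,b); return p,[np.linalg.norm(np.cross(p-o,d)) for o,d in rays]
def crop(c,x0,y0,w,h,s,fn):
    cv2.imwrite("pics/"+fn,cv2.resize(c["pixels"][y0:y0+h,x0:x0+w],None,fx=s,fy=s,interpolation=cv2.INTER_CUBIC))
E
python3 - <<'E'
from h import *
s=load("scene0");t=load("top0")
crop(s,305,165,80,80,7,"s_rack.png"); crop(t,240,165,80,80,7,"t_rack.png")
crop(s,190,190,110,150,4,"s_lamp.png"); crop(t,340,75,120,100,6,"t_lamp.png")
for c in(s,t): print(ray(c,(320,200)))
E
```

```text
(array([ 1.19768842, -0.02117405,  1.24251722]), array([-0.51903136,  0.06060332, -0.85260406]))
(array([0.33963127, 0.05713565, 1.3492447 ]), array([ 0.15441239, -0.0186087 , -0.98783123]))
```

View pics/s_rack.png

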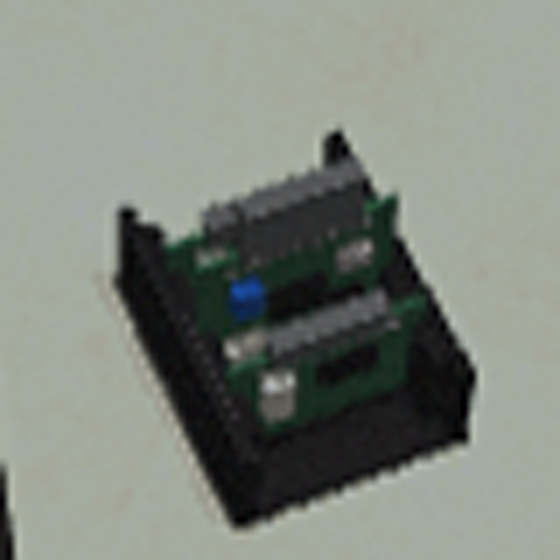

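View pics/t_rack.png

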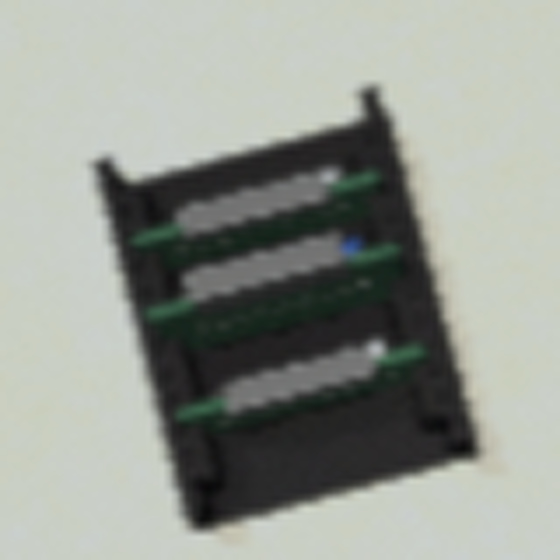

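View pics/s_lamp.png

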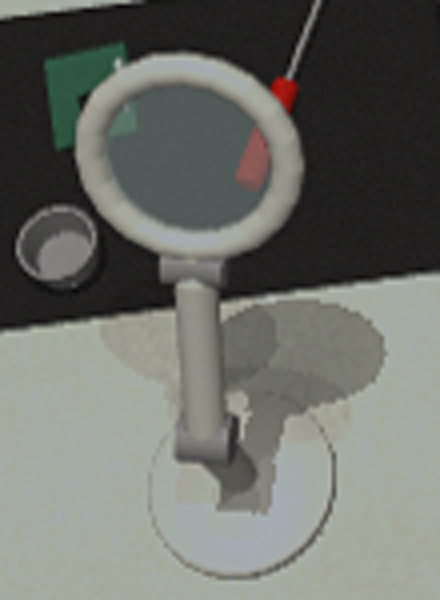

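View pics/t_lamp.png

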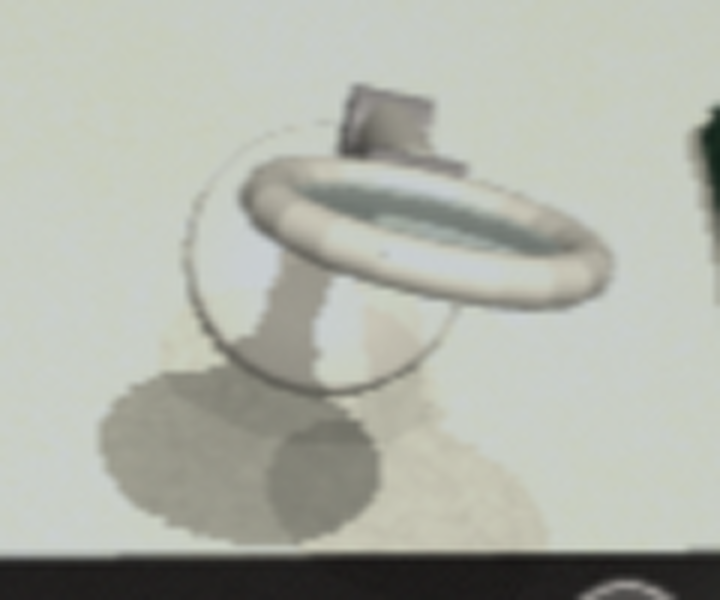

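The top crop shows three cards. Row spacing is uneven (about 70 and 105 px at 7x), so the middle card is displaced outward by height. It also carries the blue part that is on the taller card in the scene view, so the middle card is the tall one. Next I measure the handle and the ring.

```bash
python3 - <<'E'
from h import *
s=load("scene0");t=load("top0")
def comps(c,roi,fn,lo,sat):
    x,y,w,h=roi; S=4
    im=cv2.resize(c["pixels"][y:y+h,x:x+w],None,fx=S,fy=S,interpolation=cv2.INTER_CUBIC)
    hsv=cv2.cvtColor(im,cv2.COLOR_BGR2HSV)
    m=((hsv[...,2]>lo[0])&(hsv[...,2]<lo[1])&(hsv[...,1]<sat)).astype(np.uint8)
    m=cv2.morphologyEx(m,cv2.MORPH_OPEN,np.ones((5,5)))
    n,l,st,ce=cv2.connectedComponentsWithStats(m)
    out=[]
    for i in range(1,n):
        if st[i,4]>150 and st[i,4]<60000:
            cn=max(cv2.findContours((l==i).astype(np.uint8),0,1)[0],key=cv2.contourArea)
            r=cv2.minAreaRect(cn); b=(cv2.boxPoints(r)+.5)/S-.5+np.array([x,y])
            out.append(b); print(fn,st[i,4],np.round((np.array(r[0])+.5)/S-.5+[x,y],2),np.round(np.array(r[1])/S,1),round(r[2],1))
    return out
b=comps(t,(255,180,45,50),"top",(85,160),60)
for q in b:
    for z in(.16,.098): print(z,np.round([onz(t,p,z) for p in q],4)[:,:2].tolist(),np.round(onz(t,q.mean(0),z),4))
b=comps(s,(325,180,45,40),"scene",(70,160),50)
# foot and rack corners
c=t["pixels"]
E
```

```text
top 1449 [276.62 193.33] [ 4.5 24.4] 75.1
top 1514 [277.11 202.77] [ 4.7 22.9] 75.1
top 1457 [282.46 218.53] [ 4.6 23.2] 74.7
0.16 [[0.5419, 0.1806], [0.5581, 0.1188], [0.5466, 0.1158], [0.5305, 0.1776]] [0.5443 0.1482 0.16  ]
0.098 [[0.5525, 0.1871], [0.5695, 0.1221], [0.5574, 0.1189], [0.5404, 0.1838]] [0.5549 0.153  0.098 ]
0.16 [[0.5176, 0.1774], [0.5328, 0.1195], [0.5208, 0.1164], [0.5058, 0.1742]] [0.5192 0.1469 0.16  ]
0.098 [[0.5269, 0.1837], [0.5428, 0.1228], [0.5303, 0.1195], [0.5144, 0.1803]] [0.5286 0.1516 0.098 ]
0.16 [[0.4758, 0.1636], [0.4913, 0.1054], [0.4795, 0.1022], [0.4641, 0.1604]] [0.4776 0.1329 0.16  ]
0.098 [[0.4829, 0.1691], [0.4992, 0.1079], [0.4868, 0.1046], [0.4706, 0.1658]] [0.4848 0.1369 0.098 ]
scene 1088 [347.2  190.97] [ 4.5 19.8] 70.1
scene 252 [335.38 195.  ] [3.8 5. ] 90.0
scene 225 [355.34 200.71] [3.2 5.2] 74.7
scene 1162 [348.31 211.48] [ 4.1 24. ] 73.3
```

```bash
python3 - <<'E'
from h import *
s=load("scene0");t=load("top0")
y=np.radians(14); ux=np.array([np.cos(y),np.sin(y),0]);uy=np.array([-np.sin(y),np.cos(y),0])
for nm,c0,z in(("tall",(.5192,.1469),.16),("far",(.5549,.153),.098)):
    P=[np.array([*c0,z])+a*ux+b*uy for a,b in((-.006,-.03),(.006,-.03),(.006,.03),(-.006,.03),(0,0))]
    print(nm,np.round(proj(s,P),1).tolist(),np.round(proj(t,P),1).tolist())
# ring masks
def ring(c,roi,fn,th):
    x,y,w,h=roi;S=4
    im=cv2.resize(c["pixels"][y:y+h,x:x+w],None,fx=S,fy=S,interpolation=cv2.INTER_CUBIC)
    hsv=cv2.cvtColor(im,cv2.COLOR_BGR2HSV)
    print(fn,[im[int(j*S),int(i*S)].tolist() for i,j in th])
ring(s,(190,190,110,150),"s",[(22,40),(5,70),(50,14),(50,80),(50,40),(50,68)])
ring(t,(340,75,120,100),"t",[(80,44),(42,32),(70,48),(40,25),(90,70)])
E
```

```text
tall [[338.4, 192.7], [339.9, 195.7], [357.5, 189.5], [355.9, 186.5], [348.0, 191.1]] [[288.8, 202.1], [287.7, 197.7], [265.4, 203.4], [266.5, 207.8], [277.1, 202.8]]
far [[341.7, 212.1], [343.2, 215.2], [360.3, 208.9], [358.7, 206.0], [351.0, 210.5]] [[287.7, 192.7], [286.6, 188.6], [265.5, 194.0], [266.6, 198.1], [276.6, 193.3]]
s [[139, 149, 151], [33, 33, 34], [118, 127, 125], [131, 142, 142], [89, 92, 82], [111, 113, 115]]
t [[206, 206, 200], [120, 130, 132], [124, 134, 136], [186, 196, 192], [197, 205, 201]]
```

```bash
cat > ring.py <<'E'
from h import *
def radial(c,ell,tag,S=4,lo=.85,hi=1.2,skip=(),kind="max"):
    """edge points near guess ellipse (cx,cy,a,b,deg); largest gradient"""
    g=cv2.GaussianBlur(cv2.cvtColor(c["pixels"],cv2.COLOR_BGR2GRAY).astype(np.float32),(0,0),.7)
    cx,cy,a,b,deg=ell;th=np.radians(deg);pts=[]
    for k in np.arange(0,360,4):
        if any(p<=k<=q for p,q in skip): continue
        u=np.radians(k)
        e=np.array([a*np.cos(u)*np.cos(th)-b*np.sin(u)*np.sin(th),a*np.cos(u)*np.sin(th)+b*np.sin(u)*np.cos(th)])
        # step along ellipse normal in px
        n=np.array([np.cos(u)/a*np.cos(th)-np.sin(u)/b*np.sin(th),np.cos(u)/a*np.sin(th)+np.sin(u)/b*np.cos(th)]);n/=np.linalg.norm(n)
        d=np.arange(lo,hi,.1)
        P=np.array([cx,cy])+e+d[:,None]*n
        v=cv2.remap(g,P[:,0].astype(np.float32)[None],P[:,1].astype(np.float32)[None],cv2.INTER_LINEAR)[0]
        gr=np.gradient(v)
        i=np.argmax(np.abs(gr)); 
        if abs(gr[i])>.8 and 0<i<len(d)-1: pts.append(P[i])
    return np.array(pts)
def fit(c,ell,tag,roi,skip=(),lo=-4,hi=4):
    pts=radial(c,ell,tag,lo=lo,hi=hi,skip=skip)
    for _ in range(4):
        e=cv2.fitEllipse(pts.astype(np.float32))
        (x,y),(p,q),d=e; th=np.radians(d);R=np.array([[np.cos(th),np.sin(th)],[-np.sin(th),np.cos(th)]])
        z=(pts-[x,y])@R.T/[p/2,q/2]; r=np.abs(np.linalg.norm(z,axis=1)-1)*min(p,q)/2
        k=r<max(.6,np.percentile(r,85)); 
        if k.all():break
        pts=pts[k]
    x0,y0,w,h,S=roi
    im=cv2.resize(c["pixels"][y0:y0+h,x0:x0+w],None,fx=S,fy=S,interpolation=cv2.INTER_CUBIC)
    f=lambda v:(np.array(v)-[x0,y0]+.5)*S
    for pt in pts: cv2.circle(im,tuple(int(v) for v in f(pt)),2,(0,0,255),-1)
    cv2.ellipse(im,(tuple(f(e[0])),(e[1][0]*S,e[1][1]*S),e[2]),(255,0,0),1)
    cv2.imwrite(f"pics/{tag}.png",im); print(tag,np.round(e[0],2),np.round(e[1],2),round(e[2],1),len(pts))
    return e,pts
E
python3 - <<'E'
from ring import *
s=load("scene0");t=load("top0")
e,p=fit(s,(237.5,228.5,28.5,25.5,10),"s_fit",(190,185,100,90,6),skip=((60,120),))
pickle.dump(e,open("es.pkl","wb"))
e,p=fit(t,(411,113.5,31,10.5,12.5),"t_fit",(370,85,90,60,8),skip=((235,290),))
E
```

```text
s_fit [236.77 228.63] [50.34 57.81] 112.3 70
t_fit [410.71 113.16] [22.42 64.52] 103.3 60
```

View pics/s_fit.png

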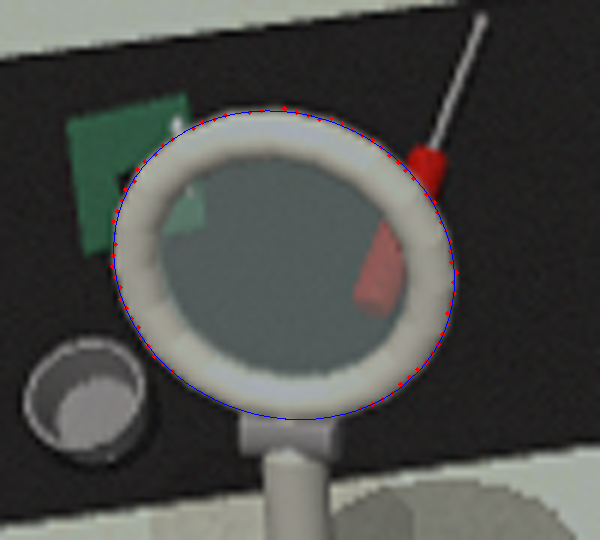

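View pics/t_fit.png

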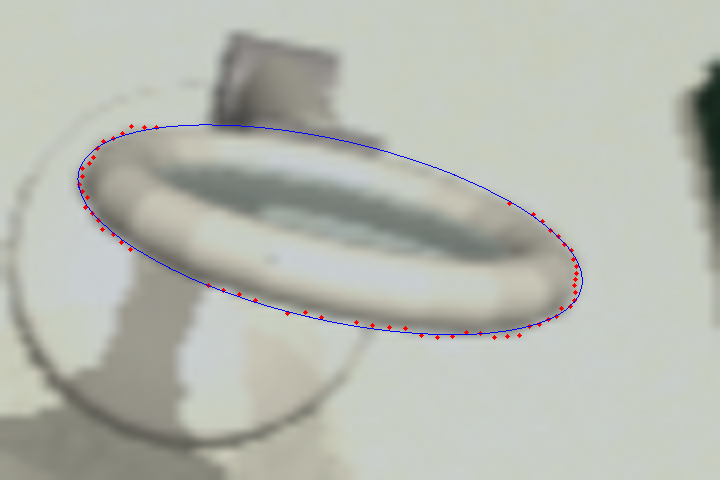

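```bash
python3 - <<'E'
from h import *
s=load("scene0");t=load("top0")
E={"s":(s,(236.77,228.63),(50.34,57.81),112.3),"t":(t,(410.71,113.16),(22.42,64.52),103.3)}
C,res=tri([ray(E[k][0],E[k][1]) for k in E]); print("C",C,res)
for k,(c,ce,ax,deg) in E.items():
    R,T=RT(c); d=np.linalg.norm(R@C+T); zc=(R@C+T)[2]; sc=K(c)[0,0]/zc/ (1)  # px per m roughly
    a=np.array(ax)/2
    print(k,"scale",sc,"semi-major mm",a[1]/sc*1e3)
    tube=.010*sc; mi,ma=a[0]-tube,a[1]-tube
    cosv=mi/ma; sinv=np.sqrt(1-cosv**2)
    # rotate axes: minor axis direction in image: fitEllipse angle=dir of first axis (width=ax[0])
    th=np.radians(deg); m=np.array([np.cos(th),np.sin(th)])
    # build frame at ray
    o,v=ray(c,ce); 
    px=ray(c,np.array(ce)+m)[1]; u=px-v*(px@v); u/=np.linalg.norm(u)
    for sg in(1,-1):
        n=cosv*v+sg*sinv*u
        if n[2]<0:n=-n
        print("  n",np.round(n,3),"q",round(np.arccos(n[2]),3),"psi",round(np.degrees(np.arctan2(n[1],n[0])),1))
# foot: white disk; hinge check
E
```

```text
C [ 0.6977941  -0.17250261  0.33597291] [np.float64(3.1530041364222944e-05), np.float64(3.153004136423452e-05)]
s scale 403.1133750485315 semi-major mm 71.70439332736127
  n [-0.017  0.373  0.928] q 0.382 psi 92.6
  n [ 0.829 -0.127  0.545] q 0.995 psi -8.7
t scale 435.77647834544484 semi-major mm 74.02877760287727
  n [ 0.802 -0.139  0.581] q 0.951 psi -9.8
  n [ 0.962 -0.241  0.128] q 1.442 psi -14.1
```

```bash
python3 - <<'E'
from ring import *
s=load("scene0");t=load("top0")
e1,_=fit(t,(394,118,22.5,22.5,0),"t_foot",(360,85,80,70,8),skip=((200,360),),lo=-3,hi=3)
e2,_=fit(s,(250.5,311,23,23.5,0),"s_foot",(210,270,80,70,8),skip=((180,330),),lo=-3,hi=3)
C=np.array([.6978,-.1725,.336])
for c,e in((t,e1),(s,e2)):
    p=onz(c,e[0],.012); d=p-C; print(p,"dist",np.hypot(*d[:2]),"psi",np.degrees(np.arctan2(d[1],d[0])))
w=load("wrist0"); st=ray(w,(320,200)); print("wrist cam",st)
E
```

```text
t_foot [393.46 120.79] [35.7  48.31] 98.1 27
s_foot [249.95 312.46] [43.78 47.66] 64.3 32
[ 0.78878375 -0.19279411  0.012     ] dist 0.09321960110996491 psi -12.574103879642886
[ 0.80870098 -0.19608941  0.012     ] dist 0.11338204436687879 psi -12.008243850789597
wrist cam (array([ 0.24781802, -0.57861443,  0.38374963]), array([-0.27065047, -0.07398869, -0.95983019]))
```

View pics/t_foot.png

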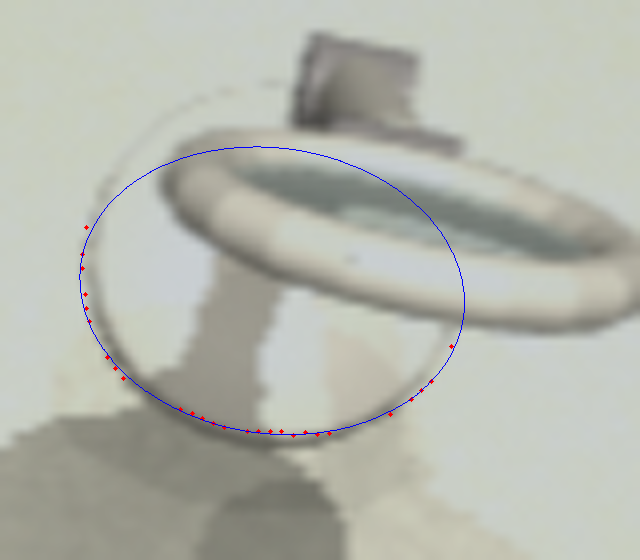

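View pics/s_foot.png

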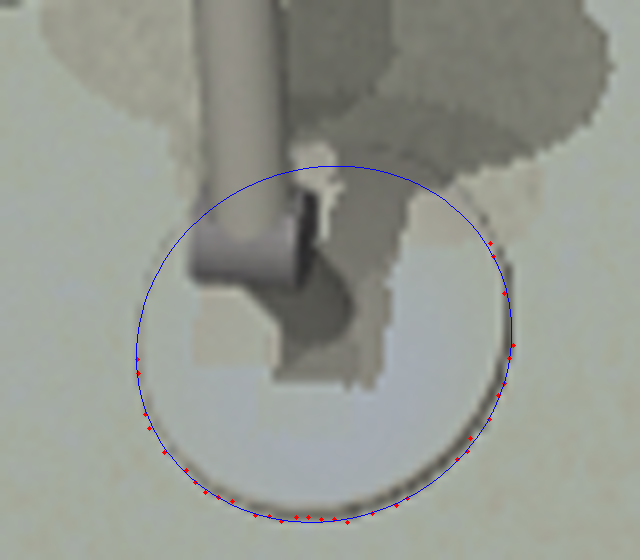

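Measured values:
- **Tall handle:** centre at (0.519, 0.147), top at z 0.16. The size comes out as 60 x 12 mm, and the short cards are 72 mm apart, both as they should be.
- **Lens:** centre near (0.698, -0.173, 0.336), ring radius 72-74 mm (given 72), q about 0.97, yaw about -10.5°.

Next is a move planner that prints rows.

```bash
cat > plan.py <<'E'
import numpy as np
from scipy.spatial.transform import Rotation as Ro
def plan(p0,R0,p1,R1,N):
    """N rows straight from pose0 to pose1; prints fraction rows; returns the reached pose"""
    rv=Ro.from_matrix(R0.T@R1).as_rotvec(); w=rv/N/np.radians(60); d=(np.array(p1)-p0)/N
    R=R0.copy();p=np.array(p0,float);rows=[]
    for k in range(N):
        tgt=p0+d*(k+1)
        s=np.round(R.T@(tgt-p)/.6,4); wr=np.round(w,4)
        rows.append([*s.tolist(),*wr.tolist()]); p=p+R@s*.6; R=R@Ro.from_rotvec(wr*np.radians(60)).as_matrix()
    print("per row mm",np.linalg.norm(d)*1e3,"deg",np.degrees(np.linalg.norm(rv))/N)
    for i in range(0,N,10): print(str(rows[i:i+10]).replace(" ",""))
    return p,R
def Rtool(yaw):  # pointing down, z at yaw
    z=np.array([np.cos(yaw),np.sin(yaw),0]);x=np.array([0,0,-1.]);return np.column_stack([x,np.cross(z,x),z])
def Rcard(n):    # tool orientation with card normal n, handle up-tilted
    n=n/np.linalg.norm(n);up=np.array([0,0,1.]);cz=up-n*(n@up);cz/=np.linalg.norm(cz);x=-cz
    return np.column_stack([x,np.cross(n,x),n])
E
python3 - <<'E'
from plan import *
from rig import status
s=status.sense();p=np.array(s["tool_pos"]);R=np.array(s["eef_rot"])
p=p+[0,0,.2]
plan(p,R,[.5192,.1469,.28],Rtool(np.radians(14)),22)
E
```

```text
per row mm 37.82232219130889 deg 3.990843678546966
[[0.0096,0.0409,-0.047,-0.0665,-0.0,-0.0],[0.0096,0.044,-0.0441,-0.0665,-0.0,-0.0],[0.0096,0.047,-0.0409,-0.0665,-0.0,-0.0],[0.0095,0.0498,-0.0375,-0.0665,-0.0,-0.0],[0.0096,0.0522,-0.0339,-0.0665,-0.0,-0.0],[0.0096,0.0545,-0.0303,-0.0665,-0.0,-0.0],[0.0096,0.0564,-0.0264,-0.0665,-0.0,-0.0],[0.0096,0.0582,-0.0224,-0.0665,-0.0,-0.0],[0.0096,0.0595,-0.0183,-0.0665,-0.0,-0.0],[0.0096,0.0607,-0.0141,-0.0665,-0.0,-0.0]]
[[0.0095,0.0615,-0.0098,-0.0665,-0.0,-0.0],[0.0096,0.0621,-0.0056,-0.0665,-0.0,-0.0],[0.0096,0.0623,-0.0012,-0.0665,-0.0,-0.0],[0.0096,0.0622,0.0031,-0.0665,-0.0,-0.0],[0.0096,0.0619,0.0075,-0.0665,-0.0,-0.0],[0.0096,0.0611,0.0117,-0.0665,-0.0,-0.0],[0.0095,0.0603,0.016,-0.0665,-0.0,-0.0],[0.0096,0.0589,0.0201,-0.0665,-0.0,-0.0],[0.0096,0.0575,0.0242,-0.0665,-0.0,-0.0],[0.0096,0.0556,0.0281,-0.0665,-0.0,-0.0]]
[[0.0096,0.0535,0.0319,-0.0665,-0.0,-0.0],[0.0096,0.0512,0.0355,-0.0665,-0.0,-0.0]]
```

>>> {"fn": "jog_arm", "kwargs": {"series": [[[-0.0667,0,0,0,0,0],[-0.0667,0,0,0,0,0],[-0.0667,0,0,0,0,0],[-0.0667,0,0,0,0,0],[-0.0667,0,0,0,0,0]]], "hand": 1}}

```text
time: 0.57
tool_pos: [0.1742, -0.5996, 0.4084]
eef_rot: [[-0.0, 0.96, 0.279], [0.0, 0.279, -0.96], [-1.0, -0.0, -0.0]]
force: [0.3, -1.3, -0.0]
finger_gap: 0.092
```

>>> {"fn": "jog_arm", "kwargs": {"series": [[[0,0.0409,-0.047,-0.0665,0,0],[0,0.044,-0.0441,-0.0665,0,0],[0,0.047,-0.0409,-0.0665,0,0],[0,0.0498,-0.0375,-0.0665,0,0],[0,0.0522,-0.0339,-0.0665,0,0],[0,0.0545,-0.0303,-0.0665,0,0],[0,0.0564,-0.0264,-0.0665,0,0],[0,0.0582,-0.0224,-0.0665,0,0],[0,0.0595,-0.0183,-0.0665,0,0],[0,0.0607,-0.0141,-0.0665,0,0]]]}}

```text
time: 1.4
tool_pos: [0.3314, -0.259, 0.4065]
eef_rot: [[-0.0, 0.555, 0.832], [-0.0, 0.832, -0.555], [-1.0, -0.0, 0.0]]
force: [-0.3, -0.5, -0.3]
finger_gap: 0.0914
```

```bash
python3 - <<'E'
from h import *
c=grab("wrist","1"); print(proj(c,[[.698,-.1725,.336]]))
E
```

```text
[[ 801.97113912 -288.43739054]]
```

View pics/wrist1.png

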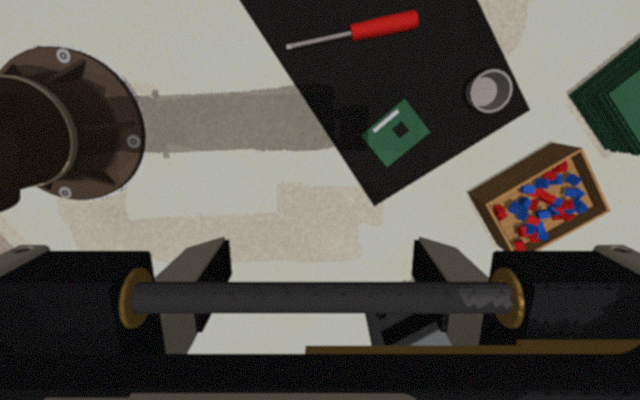

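The wrist view shows the mat, screwdriver and tin, but the lens is out of frame. Carrying on to above the rack.

>>> {"fn": "jog_arm", "kwargs": {"series": [[[0.0175,0.0615,-0.0098,-0.0665,0,0],[0.0175,0.0621,-0.0056,-0.0665,0,0],[0.0175,0.0623,-0.0012,-0.0665,0,0],[0.0175,0.0622,0.0031,-0.0665,0,0],[0.0175,0.0619,0.0075,-0.0665,0,0],[0.0175,0.0611,0.0117,-0.0665,0,0],[0.0175,0.0603,0.016,-0.0665,0,0],[0.0175,0.0589,0.0201,-0.0665,0,0],[0.0175,0.0575,0.0242,-0.0665,0,0],[0.0175,0.0556,0.0281,-0.0665,0,0]]]}}

```text
time: 2.28
tool_pos: [0.4885, 0.0799, 0.301]
eef_rot: [[0.0, -0.107, 0.994], [-0.0, 0.994, 0.107], [-1.0, -0.0, 0.0]]
force: [0.5, -1.1, 0.6]
finger_gap: 0.092
```

>>> {"fn": "jog_arm", "kwargs": {"series": [[[0.0175,0.0535,0.0319,-0.0665,0,0],[0.0175,0.0512,0.0355,-0.0665,0,0],[0,0,0,0,0,0]]]}}

```text
time: 2.53
tool_pos: [0.5194, 0.153, 0.278]
eef_rot: [[-0.003, -0.252, 0.968], [0.004, 0.968, 0.252], [-1.0, 0.005, -0.002]]
force: [-1.5, -0.7, 0.3]
finger_gap: 0.0918
```

```bash
python3 - <<'E'
from h import *
from rig import status
s=status.sense();print(s["time"],s["tool_pos"],np.round(s["joint_positions"],2))
c=grab("wrist","2"); print(proj(c,[[.5192,.1469,.16],[.5192,.1469,.122],[.698,-.1725,.336]]),ray(c,(320,200)))
E
```

```text
2.5333 [0.51939756 0.15304275 0.2779611 ] [ 0.18  0.34 -0.75  1.62  0.24  1.27 -0.35]
[[318.63631121 195.23924192]
 [318.90580862 185.19471   ]
 [451.20944743 756.50048465]] (array([0.50079638, 0.22632409, 0.45633746]), array([ 0.06710967, -0.27035096, -0.96042004]))
```

View pics/wrist2.png

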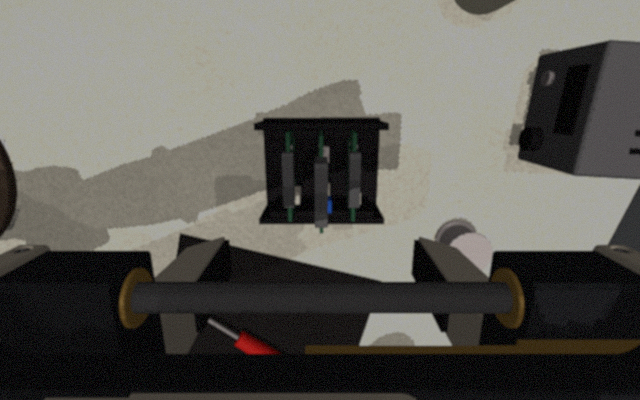

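The wrist view shows the tall handle top as the bar at x≈321, rows 156–228, aligned with the jaws; short tabs are at x≈289 and 355. I'll measure it precisely.

```bash
python3 - <<'E'
from h import *
from plan import *
from rig import status
c=load("wrist2"); crop(c,250,110,150,130,5,"w2.png")
im=cv2.resize(c["pixels"][140:245,270:380],None,fx=4,fy=4,interpolation=cv2.INTER_CUBIC);hsv=cv2.cvtColor(im,cv2.COLOR_BGR2HSV)
m=((hsv[...,2]>48)&(hsv[...,1]<50)).astype(np.uint8);m=cv2.morphologyEx(m,cv2.MORPH_OPEN,np.ones((7,7)))
n,l,st,ce=cv2.connectedComponentsWithStats(m)
for i in range(1,n):
    if 200<st[i,4]<20000:
        r=cv2.minAreaRect(max(cv2.findContours((l==i).astype(np.uint8),0,1)[0],key=cv2.contourArea)); q=np.array(r[0])/4-.4+[270,140]
        print(st[i,4],q,np.array(r[1])/4,r[2],onz(c,q,.16),onz(c,q,.098))
E
```

```text
3458 [377.225 175.35 ] [71.5   4.25] 90.0 [0.56463323 0.17757693 0.16      ] [0.57798923 0.16737801 0.098     ]
1528 [325.6  153.85] [16.5  7. ] 90.0 [0.51570825 0.1844293  0.16      ] [0.51882812 0.17566404 0.098     ]
4457 [286.85  169.725] [33.25 10.  ] 90.0 [0.48637622 0.16232897 0.16      ] [0.48335923 0.14893985 0.098     ]
3904 [354.85 166.6 ] [27. 10.] 90.0 [0.54335607 0.18009282 0.16      ] [0.55226044 0.17042027 0.098     ]
5906 [322.475 179.475] [32.25 15.25] 90.0 [0.51885753 0.16176447 0.16      ] [0.5226363  0.14825725 0.098     ]
2134 [296.99826584 195.34259567] [ 7.62078047 19.27635956] 4.159642219543457 [0.50044888 0.1419001  0.16      ] [0.50037617 0.12423684 0.098     ]
3880 [354.85 197.1 ] [21. 13.] 90.0 [0.55110521 0.15344688 0.16      ] [0.56163087 0.13819944 0.098     ]
252 [290.35  205.975] [2.75 5.5 ] 90.0 [0.49696141 0.13067457 0.16      ] [0.49615906 0.11066269 0.098     ]
```

View pics/w2.png

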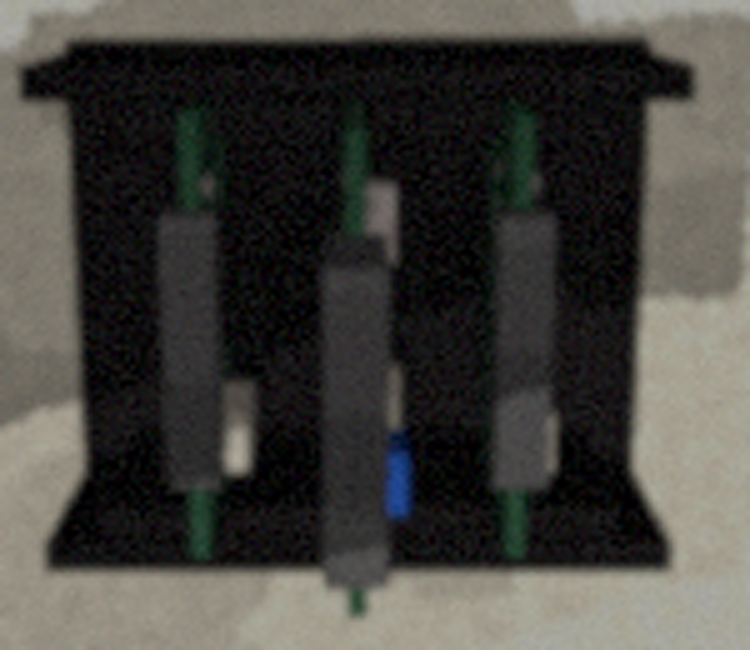

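>>> {"fn": "jog_arm", "kwargs": {"series": [[[0,-0.01,0,0,0,0],[0.04,0,0,0,0,0],[0.05,0,0,0,0,0],[0.05,0,0,0,0,0],[0.045,0,0,0,0,0],[0.035,0,0,0,0,0],[0.023,0,0,0,0,0],[0,0,0,0,0,0]]]}}

```text
time: 3.25
tool_pos: [0.5195, 0.1369, 0.1324]
eef_rot: [[-0.004, -0.238, 0.971], [-0.003, 0.971, 0.238], [-1.0, -0.002, -0.004]]
force: [-0.4, -0.8, 0.7]
finger_gap: 0.0918
```

>>> {"fn": "jog_arm", "kwargs": {"series": [[[0,0,0,0,0,0],[0,0,0,0,0,0],[0,0,0,0,0,0],[0,0,0,0,0,0],[0,0,0,0,0,0],[0,0,0,0,0,0]]], "hand": 0, "squeeze": 30}}

```text
time: 3.75
tool_pos: [0.5211, 0.1406, 0.1352]
eef_rot: [[0.001, -0.241, 0.97], [0.0, 0.97, 0.241], [-1.0, -0.0, 0.001]]
force: [0.4, 0.3, 0.7]
finger_gap: 0.0566
```

```bash
python3 - <<'E'
from h import *
c=grab("wrist","3")
E
```

```text
(no output)
```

View pics/wrist3.png

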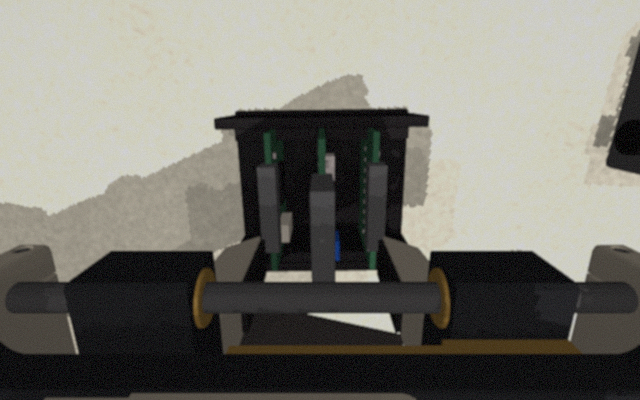

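The handle sits centrally between the pads at x≈322. The pads are 6 mm off along the handle, so I'll correct that while they are still open.

>>> {"fn": "jog_arm", "kwargs": {"series": [[[0.004,0.007,0,0,0,0],[0,0.004,0,0,0,0],[0,0,0,0,0,0],[0,0,0,0,0,0],[0,0,0,0,0,0],[0,0,0,0,0,0],[0,0,0,0,0,0],[0,0,0,0,0,0],[0,0,0,0,0,0],[0,0,0,0,0,0]]]}}

```text
time: 4.63
tool_pos: [0.5193, 0.1469, 0.1323]
eef_rot: [[0.0, -0.241, 0.97], [-0.0, 0.97, 0.241], [-1.0, -0.0, -0.0]]
force: [0.6, -0.5, -0.2]
finger_gap: 0.0115
```

```bash
python3 - <<'E'
from h import *
from rig import status
c=grab("wrist","4"); s=status.sense(); print(s["tool_pos"],s["finger_gap"],s["force"],s["torque"])
E
```

```text
[0.51928713 0.14686621 0.13230411] 0.011630210795664156 [-0.32540775  0.74473466 -0.95195136] [-0.02863125 -0.12366116 -0.02030138]
```

View pics/wrist4.png

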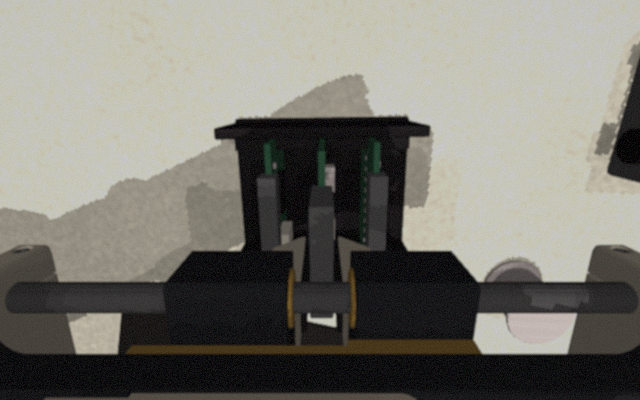

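Gripped, gap 11.6 mm with no side load. Lifting straight up.

>>> {"fn": "jog_arm", "kwargs": {"series": [[[-0.01,0,0,0,0,0],[-0.02,0,0,0,0,0],[-0.03,0,0,0,0,0],[-0.035,0,0,0,0,0],[-0.04,0,0,0,0,0]]], "squeeze": 40}}

```text
time: 5.1
tool_pos: [0.5186, 0.1469, 0.2146]
eef_rot: [[-0.001, -0.242, 0.97], [-0.0, 0.97, 0.242], [-1.0, 0.0, -0.001]]
force: [1.9, -0.0, -1.8]
finger_gap: 0.0112
```

>>> {"fn": "jog_arm", "kwargs": {"series": [[[-0.04,0,0,0,0,0],[-0.05,0,0,0,0,0],[-0.05,0,0,0,0,0],[-0.04,0,0,0,0,0],[-0.03,0,0,0,0,0],[-0.015,0,0,0,0,0],[0,0,0,0,0,0],[0,0,0,0,0,0]]]}}

```text
time: 5.77
tool_pos: [0.519, 0.1469, 0.3481]
eef_rot: [[0.0, -0.242, 0.97], [-0.0, 0.97, 0.242], [-1.0, -0.0, -0.0]]
force: [-0.1, -0.4, -3.6]
finger_gap: 0.0114
```

```bash
python3 - <<'E'
from h import *
from rig import status
c=grab("wrist","5");t=grab("top","5");sc=grab("scene","5"); s=status.sense(); print(s["time"],s["tool_pos"],s["finger_gap"],s["force"],s["torque"],np.round(s["joint_positions"],2))
crop(sc,290,130,110,130,5,"s5.png");crop(t,225,145,100,100,5,"t5.png")
im=np.vstack([cv2.resize(x,(640,400)) for x in []]) if 0 else None
E
```

```text
5.9167 [0.51865383 0.1465181  0.34692546] 0.011255348643985148 [ 0.30822233 -0.09078309 -2.36656933] [-0.06895772 -0.17258612  0.06297546] [ 0.19  0.3  -0.75  1.5   0.2   1.42 -0.32]
```

View pics/wrist5.png

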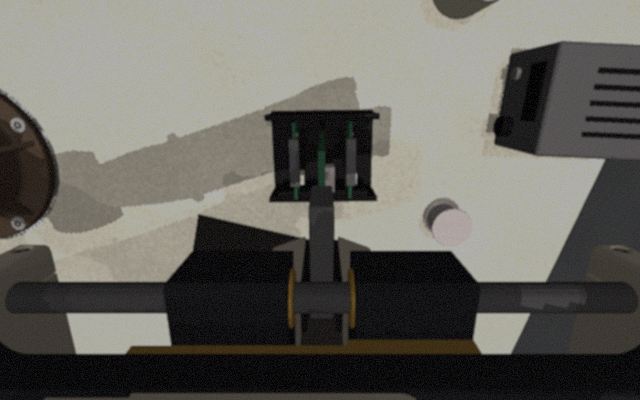

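View pics/s5.png

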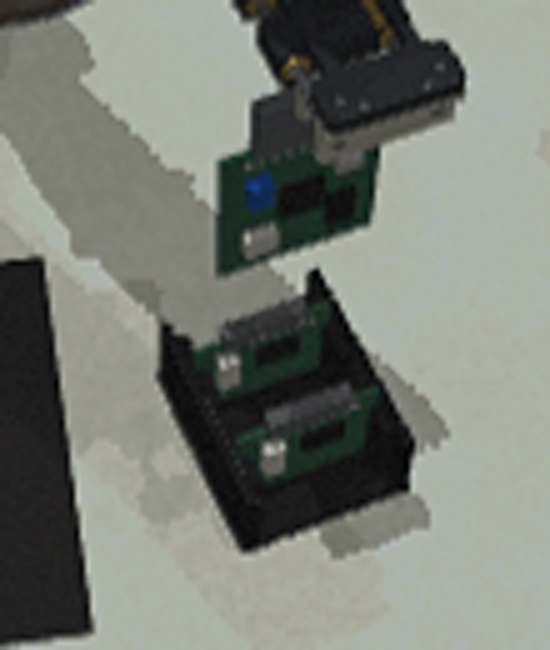

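View pics/t5.png

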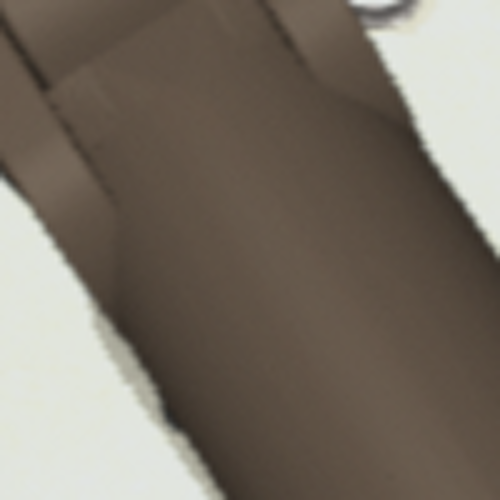

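The card is up cleanly (foot about 22 cm above the bench) and both short cards are still in their slots. Next I check the card in the grip and plan the turn.

```bash
python3 - <<'E'
from h import *
from plan import *
from rig import status
s=status.sense();p=np.array(s["tool_pos"]);R=np.array(s["eef_rot"])
sc=load("scene5");w=load("wrist5")
# board corners predicted
g=p-.008*R[:,0]; cx,cy,cz=R[:,2],R[:,1],-R[:,0]; foot=g-.13*cz
P=[foot+a*cy+b*cz for a,b in((-.05,.112),(-.05,0),(.05,0),(.05,.112))]
print("pred scene",np.round(proj(sc,P),1).tolist())
q,psi=.97,np.radians(-10.5);n=np.array([np.sin(q)*np.cos(psi),np.sin(q)*np.sin(psi),np.cos(q)])
C=np.array([.698,-.1725,.336]);RT_=Rcard(n);cz=-RT_[:,0]
def tcp(d): return C-d*n+.057*cz
print(tcp(.15),tcp(.22)); print(RT_)
p0=np.array([.519,.1469,.347])
a,Ra=plan(p0,R,tcp(.22),RT_,16); print(a)
E
```

```text
pred scene [[333.9, 161.9], [333.3, 184.5], [363.8, 173.9], [366.9, 150.9]]
[ 0.54465655 -0.14407947  0.29822356] [ 0.48788144 -0.13355683  0.25865259]
[[ 5.55833538e-01  1.82235525e-01  8.11072926e-01]
 [-1.03017657e-01  9.83254908e-01 -1.50323481e-01]
 [-8.24885713e-01 -1.38777878e-17  5.65299531e-01]]
per row mm 18.480316990654075 deg 2.633438527308735
[[0.0092,-0.0276,-0.0102,0.0247,-0.0354,-0.0076],[0.0091,-0.0277,-0.0098,0.0247,-0.0354,-0.0076],[0.009,-0.0279,-0.0094,0.0247,-0.0354,-0.0076],[0.0088,-0.0281,-0.009,0.0247,-0.0354,-0.0076],[0.0087,-0.0283,-0.0087,0.0247,-0.0354,-0.0076],[0.0087,-0.0284,-0.0082,0.0247,-0.0354,-0.0076],[0.0085,-0.0285,-0.0078,0.0247,-0.0354,-0.0076],[0.0086,-0.0287,-0.0073,0.0247,-0.0354,-0.0076],[0.0084,-0.0288,-0.007,0.0247,-0.0354,-0.0076],[0.0085,-0.0289,-0.0065,0.0247,-0.0354,-0.0076]]
[[0.0084,-0.0289,-0.0061,0.0247,-0.0354,-0.0076],[0.0085,-0.0291,-0.0056,0.0247,-0.0354,-0.0076],[0.0085,-0.0292,-0.0052,0.0247,-0.0354,-0.0076],[0.0086,-0.0292,-0.0048,0.0247,-0.0354,-0.0076],[0.0086,-0.0292,-0.0043,0.0247,-0.0354,-0.0076],[0.0087,-0.0293,-0.0039,0.0247,-0.0354,-0.0076]]
[ 0.48788095 -0.13354922  0.25863647]
```

The predicted board corners match the image within 0.5 px, so the card is held as modelled. Now turning to a 22 cm stand-off.

>>> {"fn": "jog_arm", "kwargs": {"series": [[[0.0092,-0.0276,-0.0102,0.0247,-0.0354,-0.0076],[0.0091,-0.0277,-0.0098,0.0247,-0.0354,-0.0076],[0.009,-0.0279,-0.0094,0.0247,-0.0354,-0.0076],[0.0088,-0.0281,-0.009,0.0247,-0.0354,-0.0076],[0.0087,-0.0283,-0.0087,0.0247,-0.0354,-0.0076],[0.0087,-0.0284,-0.0082,0.0247,-0.0354,-0.0076],[0.0085,-0.0285,-0.0078,0.0247,-0.0354,-0.0076],[0.0086,-0.0287,-0.0073,0.0247,-0.0354,-0.0076]]]}}

```text
time: 6.58
tool_pos: [0.5028, 0.0057, 0.3026]
eef_rot: [[0.297, -0.029, 0.954], [-0.022, 0.999, 0.037], [-0.955, -0.032, 0.296]]
force: [0.4, 0.4, -1.5]
finger_gap: 0.0114
```

>>> {"fn": "jog_arm", "kwargs": {"series": [[[0.0084,-0.0288,-0.007,0.0247,-0.0354,-0.0076],[0.0085,-0.0289,-0.0065,0.0247,-0.0354,-0.0076],[0.0084,-0.0289,-0.0061,0.0247,-0.0354,-0.0076],[0.0085,-0.0291,-0.0056,0.0247,-0.0354,-0.0076],[0.0085,-0.0292,-0.0052,0.0247,-0.0354,-0.0076],[0.0086,-0.0292,-0.0048,0.0247,-0.0354,-0.0076],[0.0086,-0.0292,-0.0043,0.0247,-0.0354,-0.0076],[0.0087,-0.0293,-0.0039,0.0247,-0.0354,-0.0076],[0,0,0,0,0,0],[0,0,0,0,0,0]]]}}

```text
time: 7.42
tool_pos: [0.4864, -0.1337, 0.2577]
eef_rot: [[0.554, 0.183, 0.812], [-0.102, 0.983, -0.152], [-0.826, 0.002, 0.563]]
force: [-0.1, 0.6, -2.0]
finger_gap: 0.0114
```

```bash
python3 - <<'E'
from h import *
from rig import status
grab("wrist","6");grab("scene","6");grab("top","6"); s=status.sense(); print(s["time"],s["tool_pos"],s["eef_rot"],s["finger_gap"],s["force"],np.round(s["joint_positions"],2))
E
```

```text
7.5667 [ 0.48866691 -0.13267375  0.25973049] [[ 0.55694058  0.18013165  0.81078344]
 [-0.10106339  0.98364189 -0.14911348]
 [-0.82438061  0.00110683  0.56603479]] 0.011603476606340389 [ 0.41992611  0.64798444 -1.32889495] [ 0.63 -0.1  -0.43  2.27 -0.13  0.36  0.12]
```

View pics/wrist6.png

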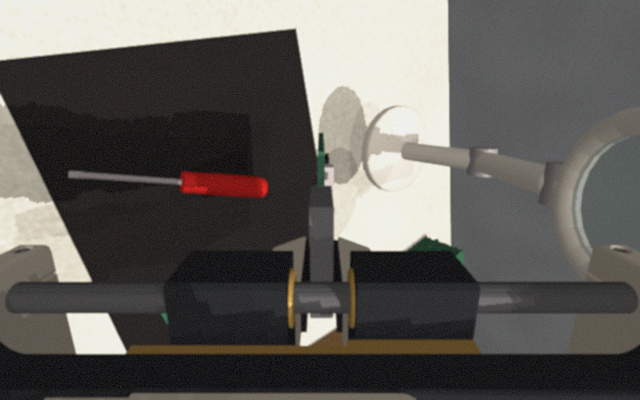

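View pics/scene6.png

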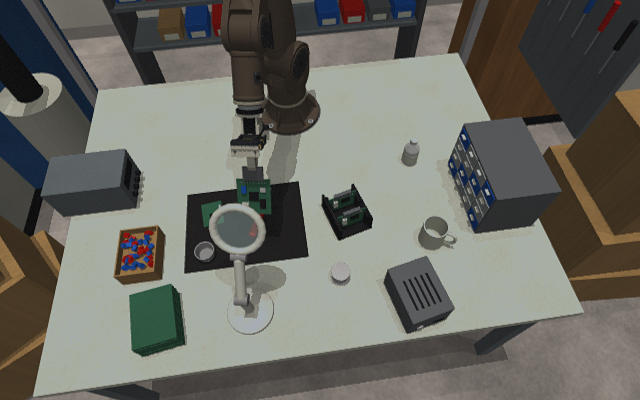

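View pics/top6.png

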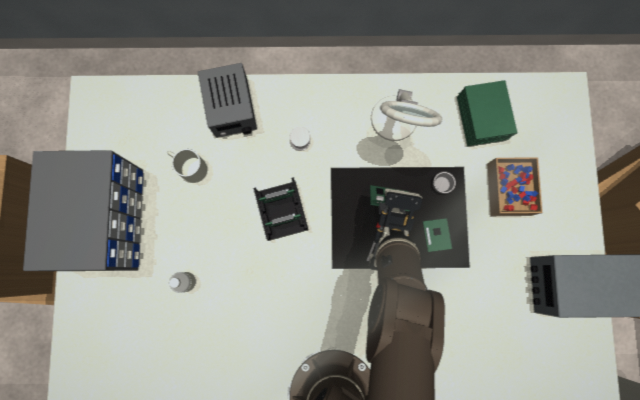

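The wrist view now shows the lamp from the side: foot ellipse near (398,148), hinge near (550,183), and the ring from x≥555, partly cut off by the frame. I'll look for a small pose change that brings the whole ring in view.

```bash
python3 - <<'E'
from ring import *
from plan import *
from rig import status
s=status.sense();p=np.array(s["tool_pos"]);R=np.array(s["eef_rot"])
w=load("wrist6");Rc,t=RT(w);cam=-Rc.T@t
print("cam in tool",R.T@(cam-p)); A=R.T@Rc.T; np.savez("cam.npz",A=A,o=R.T@(cam-p))
e,_=fit(w,(398,148,43,30,88),"w6_foot",(330,80,120,130,5),skip=((60,150),),lo=-4,hi=4)
f=onz(w,e[0],.012);C=np.array([.6978,-.1725,.336]);d=f-C;print("foot",f,np.hypot(*d[:2]),np.degrees(np.arctan2(d[1],d[0])))
q,psi=.97,np.radians(-10.5);n=np.array([np.sin(q)*np.cos(psi),np.sin(q)*np.sin(psi),np.cos(q)]);RT_=Rcard(n);cz=-RT_[:,0];cy=RT_[:,1]
ringP=np.array([C+.072*(np.cos(a)*cz+np.sin(a)*cy) for a in np.arange(0,6.28,.2)])
def view(p,R):
    o=np.load("cam.npz");Rw=(R@o["A"]).T;tt=-Rw@(p+R@o["o"])
    u=cv2.projectPoints(ringP,Rw,tt,K(w),None)[0].reshape(-1,2);return u.min(0),u.max(0)
print(view(p,R))
for up in(0,.06,.1):
  for back in(0,.05):
    for rot in(0,-15,-25):
        pp=p+[ -back,0,up];RR=R@Ro.from_rotvec([0,np.radians(rot),0]).as_matrix()
        print(up,back,rot,*np.round(view(pp,RR),0))
E
```

```text
cam in tool [-0.17737269  0.07527813 -0.00204822]
w6_foot [397.42 147.49] [68.28 86.33] 6.2 15
foot [ 0.80086138 -0.1907543   0.012     ] 0.10466550286185992 -10.04409815090854
(array([559.13331284, 105.41349896]), array([754.37194121, 314.22584902]))
0 0 0 [559. 105.] [754. 314.]
0 0 -15 [489. 104.] [645. 274.]
0 0 -25 [448. 104.] [588. 256.]
0 0.05 0 [583.  92.] [772. 281.]
0 0.05 -15 [503.  93.] [646. 245.]
0 0.05 -25 [457.  94.] [583. 230.]
0.06 0 0 [497. 104.] [610. 277.]
0.06 0 -15 [435. 104.] [541. 254.]
0.06 0 -25 [398. 104.] [501. 243.]
0.06 0.05 0 [521.  93.] [638. 253.]
0.06 0.05 -15 [452.  94.] [553. 230.]
0.06 0.05 -25 [410.  95.] [506. 221.]
0.1 0 0 [463. 104.] [543. 259.]
0.1 0 -15 [405. 104.] [487. 243.]
0.1 0 -25 [368. 103.] [452. 235.]
0.1 0.05 0 [488.  94.] [574. 238.]
0.1 0.05 -15 [422.  95.] [504. 222.]
0.1 0.05 -25 [382.  95.] [463. 215.]
```

View pics/w6_foot.png

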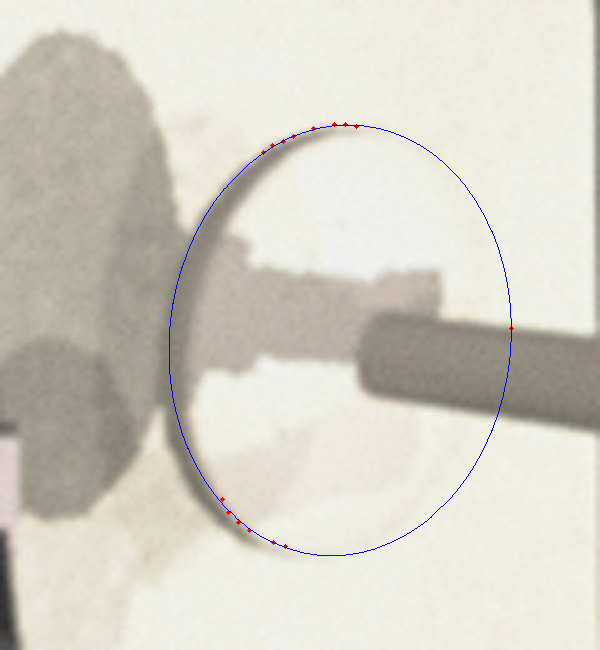

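Raising the tool 8 cm from here puts the whole ring in the wrist view, nearly edge-on, which is best for the normal. The clearance stays good.

>>> {"fn": "jog_arm", "kwargs": {"series": [[[-0.0275,0,0.0189,0,0,0],[-0.0275,0,0.0189,0,0,0],[-0.0275,0,0.0189,0,0,0],[-0.0275,0,0.0189,0,0,0],[0,0,0,0,0,0],[0,0,0,0,0,0],[0,0,0,0,0,0]]]}}

```text
time: 8.15
tool_pos: [0.488, -0.133, 0.3388]
eef_rot: [[0.556, 0.181, 0.811], [-0.101, 0.984, -0.15], [-0.825, 0.001, 0.565]]
force: [-0.2, 0.2, -2.3]
finger_gap: 0.0115
```

```bash
python3 - <<'E'
from ring import *
from rig import status
w=grab("wrist","7"); s=status.sense(); print(s["time"],s["tool_pos"],s["eef_rot"],s["finger_gap"],s["force"],np.round(s["joint_positions"],2))
C=np.array([.698,-.1725,.336]);print(proj(w,[C]))
crop(w,420,60,200,240,3,"w7.png")
E
```

```text
8.2 [ 0.48771422 -0.13301091  0.33824442] [[ 0.55546286  0.18090081  0.81162547]
 [-0.1011063   0.98350053 -0.15001408]
 [-0.82537175  0.0012668   0.56458823]] 0.011286609851286114 [ 0.43865459 -0.42881896 -2.22339156] [ 0.63 -0.19 -0.38  2.13 -0.18  0.59  0.16]
[[513.04064171 188.27418233]]
```

View pics/w7.png

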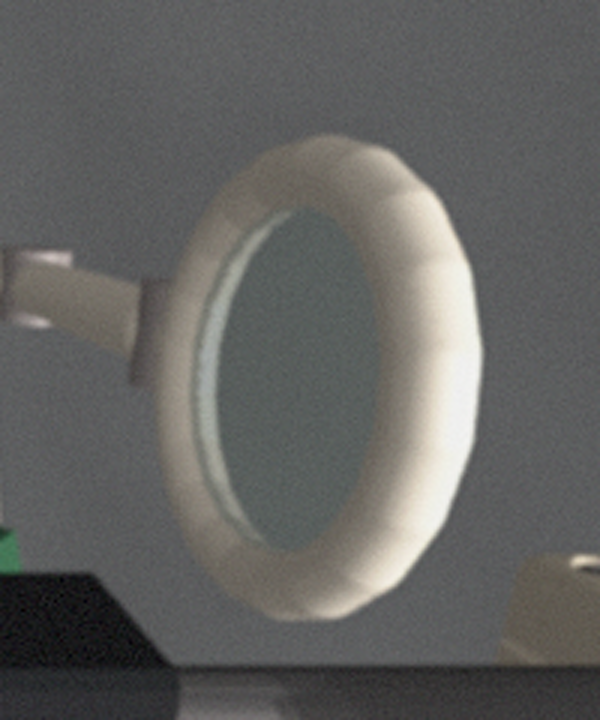

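The whole ring is visible against a dark background. I'll segment it, fit the ellipse and use the closed-form circle pose.

```bash
cat > circ.py <<'E'
from h import *
def conic(e):
    (x,y),(p,q),d=e;th=np.radians(d);R=np.array([[np.cos(th),-np.sin(th)],[np.sin(th),np.cos(th)]])
    A=R@np.diag([4/p**2,4/q**2])@R.T;c=np.array([x,y]);M=np.zeros((3,3));M[:2,:2]=A;M[:2,2]=M[2,:2]=-A@c;M[2,2]=c@A@c-1;return M
def circpose(cam,e,r):
    """closed-form poses of a circle of radius r seen as ellipse e (world centre, normal)"""
    k=K(cam);Q=k.T@conic(e)@k;w,V=np.linalg.eigh(Q)
    if (w>0).sum()==1: w,V=-w,V
    # two positive, one negative
    i=np.argsort(-w);w=w[i];V=V[:,i];l1,l2,l3=w
    R,t=RT(cam);out=[]
    for s1 in(1,-1):
        n=V@np.array([s1*np.sqrt((l1-l2)/(l1-l3)),0,np.sqrt((l2-l3)/(l1-l3))])
        # centre direction: pole of plane direction
        c=np.linalg.solve(Q,n);c=c/np.linalg.norm(c); c*=np.sign(c[2])
        # scale: plane n.x=d ; d/r ratio = sqrt(-l1*l3)/l2... use numeric: circle radius on plane n.x=1
        b=np.linalg.svd(n[None])[2][1:];c1=c/(n@c);
        a=[]
        for u in b:
            A2=u@Q@u;B2=2*c1@Q@u;C2=c1@Q@c1;a.append(np.sqrt(max(0,B2*B2-4*A2*C2))/2/abs(A2))
        c=c1*(r/np.mean(a)); 
        if c[2]<0:c=-c
        nw=R.T@n; nw=nw*np.sign(nw[2]); out.append((R.T@(c-t),nw))
    return out
def run(cam,pts,n,C,r0=.062,tube=.010,it=4):
    R,t=RT(cam);f=K(cam)[0,0]
    e0=cv2.fitEllipse(pts.astype(np.float32))
    for _ in range(it):
        (x,y),(p,q),d=e0;th=np.radians(d);Rm=np.array([[np.cos(th),-np.sin(th)],[np.sin(th),np.cos(th)]])
        g=((pts-[x,y])@Rm/np.array([p*p,q*q]))@Rm.T;g/=np.linalg.norm(g,axis=1)[:,None]
        new=[]
        for pt,gg in zip(pts,g):
            for _k in range(2):
                q_=pt if _k==0 else pn
                o,dd=ray(cam,q_);X=o+dd*((C-o)@n)/(dd@n); z=(R@X+t)[2]; z=np.clip(z,.7*(R@C+t)[2],1.4*(R@C+t)[2]); pn=pt-gg*f*tube/z
            new.append(pn)
        e=cv2.fitEllipse(np.array(new,np.float32)); sol=circpose(cam,e,r0)
        Cn,nn=max(sol,key=lambda s:s[1]@n); n=nn; C=Cn
    return C,n,e,sol
E
python3 - <<'E'
from circ import *
w=load("wrist7");im=cv2.resize(w["pixels"],None,fx=4,fy=4,interpolation=cv2.INTER_CUBIC)
V=cv2.GaussianBlur(cv2.cvtColor(im,cv2.COLOR_BGR2HSV)[...,2],(0,0),2);H=im.astype(int)
m=((H[...,2]-H[...,0]>6)&(V>88)).astype(np.uint8); m[:, :4*470]=0; m[4*272:]=0;m[:,4*592:]=0
m=cv2.morphologyEx(m,cv2.MORPH_CLOSE,np.ones((15,15)));m=cv2.morphologyEx(m,cv2.MORPH_OPEN,np.ones((9,9)))
cn=max(cv2.findContours(m,0,1)[0],key=cv2.contourArea)
pts=(cv2.convexHull(cn)[:,0]+.5)/4-.5
d=pts  # densify hull
P=[]
for a,b in zip(d,np.roll(d,-1,0)):
    k=max(1,int(np.linalg.norm(b-a)/1));P+=[a+(b-a)*i/k for i in range(k)]
P=np.array(P)
# drop the hinge side
hin=(P[:,0]<478)&(P[:,1]>150)&(P[:,1]<192);P=P[~hin]
v=cv2.resize(w["pixels"],None,fx=3,fy=3,interpolation=cv2.INTER_CUBIC)
for p in P: cv2.circle(v,tuple(int(x) for x in (p+.5)*3),1,(0,0,255),-1)
n0=np.array([.811,-.150,.565]);C0=np.array([.698,-.1725,.336])
e0=cv2.fitEllipse(P.astype(np.float32));print("outer",e0)
C,n,e,sol=run(w,P,n0,C0)
print("C",C,"n",n,"q",np.arccos(n[2]),"psi",np.degrees(np.arctan2(n[1],n[0])));print(sol)
cv2.ellipse(v,((e[0][0]*3+1,e[0][1]*3+1),(e[1][0]*3,e[1][1]*3),e[2]),(255,0,0),1)
cv2.imwrite("pics/w7fit.png",v[180:880,1260:1860])
np.savez("ring7.npz",P=P)
for nm,g in(("scene0",((236.77,228.63),(50.34,57.81),112.3)),("top0",((410.71,113.16),(22.42,64.52),103.3))):
    c=load(nm);a=np.radians(np.arange(0,360,5));th=np.radians(g[2])
    E=np.array(g[0])+np.column_stack([g[1][0]/2*np.cos(a)*np.cos(th)-g[1][1]/2*np.sin(a)*np.sin(th),g[1][0]/2*np.cos(a)*np.sin(th)+g[1][1]/2*np.sin(a)*np.cos(th)])
    C,n,e,sol=run(c,E,n0,C0);print(nm,C,n,"q",np.arccos(n[2]),"psi",np.degrees(np.arctan2(n[1],n[0])))
E
```

```text
outer ((525.1035766601562, 185.5526580810547), (109.01061248779297, 163.74362182617188), 5.09408712387085)
C [ 0.69858426 -0.17048672  0.33680921] n [ 0.81813035 -0.19261694  0.54181311] q 0.9982035290622133 psi -13.248195930628073
[(array([ 0.69858426, -0.17048672,  0.33680921]), array([ 0.81813035, -0.19261694,  0.54181311])), (array([ 0.70286152, -0.17043869,  0.34559089]), array([-0.0786382 ,  0.20092209,  0.97644577]))]
scene0 [ 0.69182616 -0.17499609  0.32207189] [ 0.81126807 -0.16903521  0.55970636] q 0.9767649060406245 psi -11.769712205080278
top0 [ 0.70146261 -0.17362057  0.32960244] [ 0.79190307 -0.17584007  0.58478184] q 0.9461852372169893 psi -12.5192654218283
```

View pics/w7fit.png

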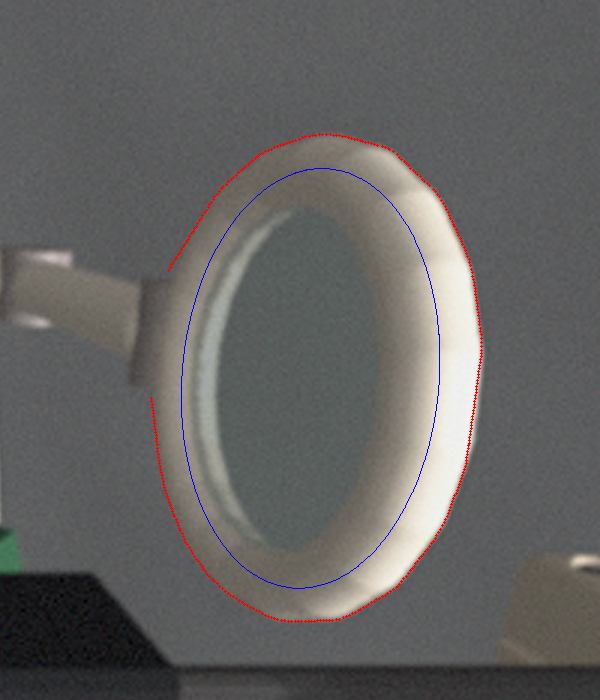

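The three views agree: q = 0.95-1.00, yaw -11.8° to -13.2°, centre within a few mm. I'll use q = 0.975, yaw -12.3°, centre (0.698, -0.172, 0.336) and go to the final pose.

```bash
python3 - <<'E'
from plan import *
from rig import status
s=status.sense();p=np.array([.488,-.133,.3385]);R=np.array(s["eef_rot"])
q,psi=.975,np.radians(-12.3);n=np.array([np.sin(q)*np.cos(psi),np.sin(q)*np.sin(psi),np.cos(q)])
C=np.array([.698,-.1722,.336]);Rt=Rcard(n);t=C-.15*n-.057*Rt[:,0];print(t)
plan(p,R,t,Rt,6)
E
```

```text
[ 0.54544228 -0.13893704  0.2990038 ]
per row mm 11.660491606164376 deg 0.31565182580593615
[[0.0181,0.0013,0.007,0.0042,0.0007,-0.0031],[0.0181,0.0013,0.007,0.0042,0.0007,-0.0031],[0.018,0.0014,0.007,0.0042,0.0007,-0.0031],[0.0181,0.0015,0.0071,0.0042,0.0007,-0.0031],[0.018,0.0016,0.007,0.0042,0.0007,-0.0031],[0.0181,0.0017,0.007,0.0042,0.0007,-0.0031]]
```

>>> {"fn": "jog_arm", "kwargs": {"series": [[[0.018,0.0013,0.007,0.0042,0.0007,-0.0031],[0.018,0.0013,0.007,0.0042,0.0007,-0.0031],[0.018,0.0014,0.007,0.0042,0.0007,-0.0031],[0.018,0.0015,0.007,0.0042,0.0007,-0.0031],[0.018,0.0016,0.007,0.0042,0.0007,-0.0031],[0.018,0.0017,0.007,0.0042,0.0007,-0.0031],[0,0,0,0,0,0],[0,0,0,0,0,0],[0,0,0,0,0,0],[0,0,0,0,0,0]]]}}

```text
time: 9.03
tool_pos: [0.5451, -0.1395, 0.3005]
eef_rot: [[0.55, 0.214, 0.808], [-0.12, 0.977, -0.177], [-0.827, -0.0, 0.563]]
force: [0.5, 0.3, -1.8]
finger_gap: 0.0114
```

```bash
python3 - <<'E'
from h import *
from rig import status
grab("wrist","8");sc=grab("scene","8");t=grab("top","8"); s=status.sense();p=np.array(s["tool_pos"]);R=np.array(s["eef_rot"]); print(s["time"],p,s["finger_gap"],s["force"],np.round(s["joint_positions"],2))
g=p-.008*R[:,0];c=g+.065*R[:,0];C=np.array([.698,-.1722,.336]);q,psi=.975,np.radians(-12.3);n=np.array([np.sin(q)*np.cos(psi),np.sin(q)*np.sin(psi),np.cos(q)])
print("axial",(C-c)@n,"off axis",np.linalg.norm((C-c)-n*((C-c)@n)),"angle",np.degrees(np.arccos(n@R[:,2])))
foot=g+.13*R[:,0]
P=[foot+a*R[:,1]-b*R[:,0] for a,b in((-.05,.112),(-.05,0),(.05,0),(.05,.112),(-.03,.15),(.03,.15))]
for cam,x,y,w,h,k,fn in((sc,190,130,110,130,5,"s8.png"),(t,340,80,130,150,4,"t8.png")):
    u=proj(cam,P);print(np.round(u,1).tolist());im=cv2.resize(cam["pixels"][y:y+h,x:x+w],None,fx=k,fy=k,interpolation=cv2.INTER_CUBIC)
    for v in u: cv2.circle(im,tuple(int(z) for z in (v-[x,y]+.5)*k),3,(0,0,255),-1)
    cv2.imwrite("pics/"+fn,im)
E
```

```text
9.1833 [ 0.54542985 -0.13954378  0.3008978 ] 0.011428402535413839 [-0.53929531  0.102336   -1.11601753] [ 0.66 -0.03 -0.51  2.1   0.05  0.47 -0.11]
axial 0.148695668010187 off axis 0.0016334254227179735 angle 0.14741354657813627
[[231.7, 186.6], [233.8, 222.6], [268.2, 224.7], [267.5, 188.6], [238.2, 174.2], [260.0, 175.4]]
[[416.8, 184.1], [413.0, 167.2], [374.5, 159.4], [374.8, 175.5], [409.6, 188.8], [383.6, 183.5]]
```

View pics/s8.png

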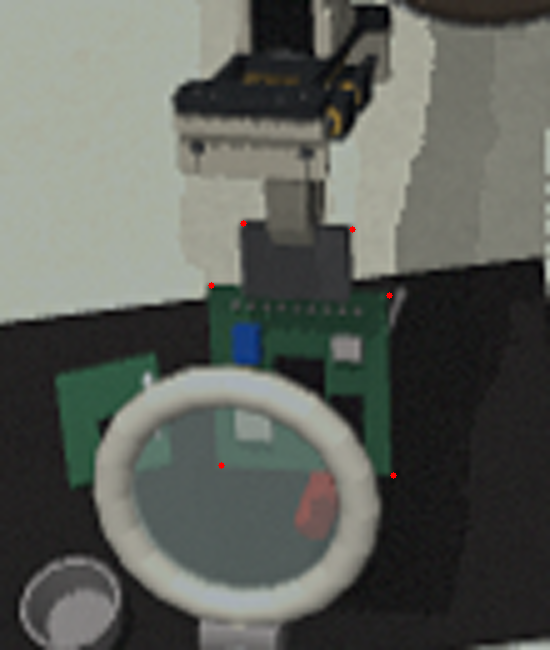

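View pics/t8.png

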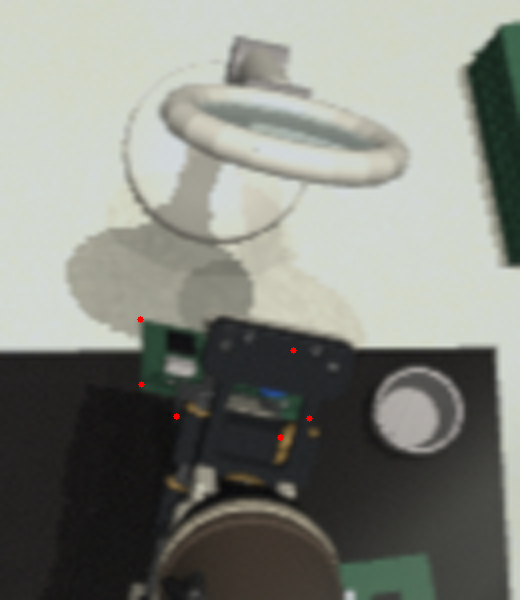

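View pics/wrist8.png

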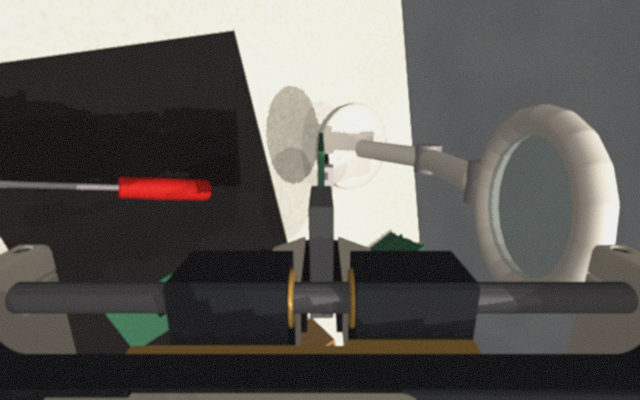

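The board corners land within about 1 px in the scene and top views. The computed centre is 14.9 cm from the lens and 2 mm off its axis, with the angle within 1°. Now a last check that nothing else moved and the arm is still, then I hand it in.

>>> {"fn": "jog_arm", "kwargs": {"series": [[[0,0,0,0,0,0],[0,0,0,0,0,0],[0,0,0,0,0,0],[0,0,0,0,0,0],[0,0,0,0,0,0],[0,0,0,0,0,0]]]}}

```text
time: 9.68
tool_pos: [0.5456, -0.1395, 0.3005]
eef_rot: [[0.55, 0.214, 0.808], [-0.12, 0.977, -0.177], [-0.827, -0.0, 0.563]]
force: [0.4, 0.5, -2.7]
finger_gap: 0.0114
```

```bash
python3 - <<'E'
from h import *
from rig import status,ticket
t=grab("top","9");a=load("top0")["pixels"].astype(int);b=t["pixels"].astype(int)
for nm,(x,y,w,h) in dict(ring=(375,92,70,36),mug=(165,145,40,35),spool=(287,125,26,26),flux=(165,270,30,25),tin=(432,170,25,25),rackfar=(262,182,30,14),racknear=(268,210,32,14)).items():
    print(nm,round(np.abs(a[y:y+h,x:x+w]-b[y:y+h,x:x+w]).mean(),1))
s=status.sense();print(s["time"],s["tool_pos"],np.abs(s["dq"]).max(),s["finger_gap"],s["force"])
print(ticket.close_job())
E
```

```text
ring 8.5
mug 7.6
spool 8.9
flux 7.7
tin 4.7
rackfar 5.2
racknear 6.0
9.7333 [ 0.54565289 -0.13949185  0.30051772] 0.001474379148853295 0.011575682298908261 [ 0.56598318  0.61995221 -2.49146421]
the job is handed in; nothing more can be done
None
```

I gripped the tall card by its handle, drew it straight up out of the rack and turned it to face the lens. It is held still there at 40 N. The job was handed in at 9.7 s of the 35 s allowed.

**Last checks**
- **Position:** the middle of the board works out 14.9 cm from the lens and about 2 mm off its centre line.
- **Angle:** the board is within 0.2° of the lens axis I estimated. The three views of the ring agreed only to about 3° (tilt 0.95–1.00 rad, yaw −11.8° to −13.2°), so the true error could be a degree or two.
- **Grip:** the projected board corners match the scene picture to about 1 px, and the finger gap is steady at 11.5 mm. In the top view only one side of the board shows past the gripper, and it matches.
- **Surroundings:** comparing the first and last top views showed only a uniform difference of 5–9 grey levels at the lamp ring, rack cards, mug, spool, bottle and tin. I took that as picture noise, so nothing appears to have moved. I did not run this comparison on the screwdriver or the spare board.

No check failed. One reading misled me: at the grasp, the arm's pose before it had settled put the jaws 6 mm off along the handle. I corrected that before they closed.

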